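# Fold the drying rack away

### The arm

A 7-joint arm with a two-finger parallel gripper is mounted at the origin on a cart in front of the work surface, level with it; the furniture and walls round the work are solid. World frame = base frame: x ahead of the robot, y to its left, z up, the work surface at z = 0. Lengths are in m, angles in rad, forces in N, time in s.
With the tool pointing down it reaches from about 0.425 to 0.925 m from the base axis. Payload 6.8 kg.
Tool frame: the origin (TCP) lies at the very end of the fingers, on their centre line; the grasp point (between the pads) lies 19 mm behind it; z points along the fingers, y is the line along which they close (so a half turn about z gives the same grasp; the last joint's range is limited). The gripper opens to 85 mm and grips with 20 to 120 N. Pads are 22 mm wide; open, the fingers measure 114 mm over their backs; the gripper's body (76 mm by 85 mm) begins 54 mm behind the grasp point. The pads swing forward as they close: fully open they stand 13 mm farther back than shut.
Start: joints at [-1.432, 0.477, 0.022, 1.555, -0.011, 1.109, -0.083], TCP at [0.165, 0.655, 0.192] pointing down, gripper open.
Joint ranges: [-2.96, 2.96], [-0.34, 2.1], [-1.41, 1.46], [0.24, 2.44], [-1.37, 4.51], [0.17, 1.92], [-2.96, 2.96]. Speed limits (rad/s): [2.39, 2.39, 3.14, 3.14, 3.14, 3.14, 3.14].

### API

Orientations are given as a unit quaternion [w, x, y, z].
In Python, from station import bot gives the robot as it stands.
- The arm moves only by the tool jog_arm, never from a script. Its argument "motion" is a list of rows, each a list of 7 numbers: the turn, a rotation vector about the tool's x, y, z in rad, then the shift along the tool's x, y, z in mm, then the finger opening in mm, from 0 to 85.4. A call has 1 to 10 rows; each row is the pose to reach, as a shift and turn from the pose commanded when the call began, along the tool's axes at that moment; what a row does not reach only later rows make up. A row lasts 1/8 s, in which the tool goes at most 62.5 mm and 10.7 degrees, less where a joint would pass 70% of its speed; a pose out of reach is approached as far as the arm can. A call with a gripper value outside its range is refused whole. The fingers move at their own pace and stop on an object; "grip_force" is the grip in N (left out, the last holds). Time passes only in rows, so rows that repeat a pose let the fingers close. It gives the time, the measured TCP pose, the force, the opening and the grip force at its end, in the units of the state.
- bot.get_obs(): the state, without advancing time (a new reading comes with each control period).
- bot.read_camera(name): name is "side" or "top"; returns a dict with "pixels" (420x560x3 uint8, red, green, blue), "camera_matrix" (3x3 intrinsics, pixels), "distortion" ([k1, k2, p1, p2, k3] as OpenCV has them; the pictures are not rectified), "T" (4x4, takes a point from camera to world coordinates). Camera axes: x right, y down, z forward; pixel columns grow to the right and rows downward; lengths in m; the calibration is good to about 2 mm. A picture is of the moment at which its call begins. There is no depth.
- bot.hand_in(): hands the job in; it is judged then, once.
Trained networks look in a picture, given as the dict that the camera call returned (one of the last four; its "shot" number tells which), for a name from the list of things; names that differ only in an ending like _2 or _b are one class to them, and where a whole thing is asked for, a point or a joint stands for the part that bears it (a point fixed in the world has none). Each returns a list of dicts, best first, with "score" (0 to 1); they miss things now and then, are a little off and sometimes report something else, mostly with a low value. They report only what shows in the picture. A call takes as long as a camera call. They do not tell look-alikes from the thing itself.
- bot.spot_in(thing, picture): "xy" ([column, row] in pixels, amid what is visible of it).
- bot.tip_of(thing, picture): "xy" ([column, row] in pixels: a listed point, or the origin of a listed thing).
The state is a dict: "t": time; "q": joint angles; "joint_vel": joint speeds; "joint_torque": joint torques, N m; "eef_pos": TCP position; "tool_rot": TCP orientation; "contact_force": force on the tool from outside, world axes, zero at the start; "torque": the same for the moment, N m; "gripper_width": opening from 0.0 (shut) to 1.0 (fully open); "grasp_force": force on a finger pad.
Only numpy, scipy, OpenCV 4.12 (cv2) and the standard library are available. Lean on these libraries where they do the work, as an engineer would, in place of code of your own. Each camera call takes 0.05 s, during which the arm holds its last target. There are 200 camera calls.

### The job

The washing-up is done and nothing hangs on the pegs: fold up the wooden zigzag drying rack on the worktop the way one folds a folding rule: first swing the end bar fully back until it lies along the middle bar, and only then swing the middle bar, with the end bar on it, fully home over the base bar, so that all three lie in one straight packet. Leave the mug and the glass where they stand, and let go of the rack.

Things in the scene. Friction and masses are not known exactly. Their poses are not given: they have to be found in the camera images.
- rack_hinge (a point): Base hinge of the rack: top of its low steel cap, on the hinge axis, 37 mm above the worktop; x axis points along the base bar to its far end. Rack: three flat light-wood bars chained by upright hinges, in layers: base bar (fixed, 36 mm wide, 161 long, top at 18 mm), middle bar hinged to it here (28 wide, 19 to 33 mm high), end bar on the middle bar's other end (28 wide, 34 to 48 high).
- elbow_peg (a point): Upright round wooden peg, 16 mm thick, on the axis of the second hinge (elbow), fixed to the middle bar, 110 mm from the base hinge axis. It stands free from 48 to 105 mm above the worktop; this point is on its axis at 85 mm. Pinch or push it to swing the middle bar; that hinge has about 0.3 N m of friction (about 3 N at this peg) and stays where left.
- end_peg (a point): Upright round wooden peg, 16 mm thick, at the free end of the end bar (108 mm long over all), 80 mm from the elbow peg's axis. It stands free from 48 to 105 mm above the worktop; this point is on its axis at 85 mm. Pinch or push it to swing the end bar about the elbow; that hinge is easier (0.06 N m of friction, under 1 N at this peg) and stays where left.
- rack_mid (a joint): Angle (rad) of the middle bar to the base bar: 0 = folded, lying exactly over the base bar (a stop); positive = open, turned anticlockwise seen from above, so it folds home clockwise about the base hinge. Starts 1.05 to 1.5.
- rack_end (a joint): Angle (rad) of the end bar to the middle bar: 0 = folded, lying exactly on the middle bar, end peg 30 mm from the base hinge axis (a stop); positive = open, turned clockwise seen from above, so it folds home anticlockwise about the elbow. Starts 1.1 to 1.5.
- mug_center (a point): Half-way up a white dotted mug of coffee standing to the left of the rack, 92 mm wide, 127 mm with its handle, 107 mm high; to be left alone.
- glass_center (a point): Half-way up a green tumbler standing to the right of the rack, 72 mm in diameter, 127 mm high; to be left alone.
Mind the look-alikes: they are no part of the job. Of the things that look like the part that bears rack_hinge, the larger one is meant.

How it is judged:
On the way:
1. the end bar is folded onto the middle bar while the middle bar is still open (value of joint rack_end below 0.2 rad and value of joint rack_mid above 0.6 rad), for 0.2 s.
At the end, for the whole second after the job is handed in: both hinges of the rack are folded to within 0.2 rad (about 11 degrees) of shut and at rest; mug and glass are within 30 mm of where they stood (value of joint each of rack_end, rack_mid below 0.2 rad and velocity of joint rack_end between -0.05 and 0.05 rad/s and velocity of joint rack_mid between -0.05 and 0.05 rad/s and distance of each of mug_center, glass_center from where it was at the start of the episode below 0.03 m); the robot touches nothing.
It fails at once if the middle bar was folded (below 0.6 rad) while the end bar was still open (over 0.4 rad) (value of joint rack_mid below 0.6 rad and value of joint rack_end above 0.4 rad).
It fails at once if the mug or the glass was moved by more than 30 mm or tipped (distance of any of mug_center, glass_center from where it was at the start of the episode above 0.03 m or angle between any of mug_center, glass_center's own z axis and vertical above 0.5 rad).
It also fails if it takes over 45 s, if anything falls off the work surface, if the arm or the gripper's body presses on something with over 40 N, if the wrist force passes 120 N, or if a joint passes its speed limit or range.

## Working session

There is one attempt and no reset: what is moved stays moved. The work goes in short steps, Python scripts to look and compute and a tool call to move; the robot and the scene stay as the last step left them, time stands still between calls to the robot, and variables do not carry over. Pictures are saved under pics/ and viewed, at most 10 in all, crops included, and the job is handed in when it is done.

Besides the shell and the picture viewer there is one more tool, called after ">>>" as name([rows], argument=value, ...), one row to a line, values as JSON. jog_arm: Moves the arm, as the interface text tells. Its arguments: {"type":"object","properties":{"motion":{"type":"array"},"grip_force":{"type":"number"}},"required":["motion"]}

```bash
mkdir -p pics
cat > h.py <<'E'
import numpy as np, cv2
from station import bot
def ray(p,uv):
    n=cv2.undistortPoints(np.array([[uv]],float),np.array(p["camera_matrix"]),np.array(p["distortion"]))[0,0]
    T=np.array(p["T"]); d=T[:3,:3]@np.array([n[0],n[1],1]); return T[:3,3],d/np.linalg.norm(d)
def atz(p,uv,z):
    o,d=ray(p,uv); return o+d*(z-o[2])/d[2]
def tri(ps,uvs):
    A=np.zeros((3,3));b=np.zeros(3)
    for p,uv in zip(ps,uvs):
        o,d=ray(p,uv);M=np.eye(3)-np.outer(d,d);A+=M;b+=M@o
    return np.linalg.solve(A,b)
def save(p,n): cv2.imwrite(f"pics/{n}.png",p["pixels"][:,:,::-1])
Z=dict(rack_hinge=.037,elbow_peg=.085,end_peg=.085,mug_center=.0535,glass_center=.0635)
E
python3 - <<'E'
from h import *
for c in("top","side"):
    p=bot.read_camera(c);save(p,c+"0")
    print(c,np.array(p["T"]).round(3).tolist())
    for n,z in Z.items():
        for r in bot.tip_of(n,p)[:3]: print(c,n,np.round(r["xy"],1),round(r["score"],2),atz(p,r["xy"],z).round(4))
o=bot.get_obs();print(o["t"],o["eef_pos"],o["tool_rot"])
E
```

```text
top [[-0.004, -0.994, 0.109, 0.362], [-1.0, 0.0, -0.031, 0.211], [0.031, -0.109, -0.994, 1.22], [0.0, 0.0, 0.0, 1.0]]
top rack_hinge [207.1 201.2] 0.78 [0.4954 0.3808 0.037 ]
top rack_hinge [265.1 189.4] 0.64 [0.5294 0.2152 0.037 ]
top elbow_peg [285.4 224.4] 0.66 [0.4262 0.1597 0.085 ]
top elbow_peg [189.4 220.6] 0.49 [0.4368 0.4215 0.085 ]
top end_peg [310.4 206.3] 0.84 [0.4758 0.0906 0.085 ]
top end_peg [200.6 203.9] 0.65 [0.4825 0.3916 0.085 ]
top mug_center [154.7 231.2] 0.59 [0.409  0.5245 0.0535]
top glass_center [399.4 207.5] 0.74 [ 0.4742 -0.166   0.0635]
side [[0.999, 0.013, -0.052, 0.532], [0.052, -0.472, 0.88, -1.028], [-0.013, -0.881, -0.472, 0.755], [0.0, 0.0, 0.0, 1.0]]
side rack_hinge [298.7 227.1] 0.6 [0.5197 0.2049 0.037 ]
side rack_hinge [290.8 202.4] 0.58 [0.4908 0.369  0.037 ]
side rack_hinge [265.8 178.9] 0.28 [0.3921 0.5582 0.037 ]
side elbow_peg [270.4 221.4] 0.74 [0.4377 0.153  0.085 ]
side elbow_peg [278.2 188.9] 0.65 [0.4489 0.3727 0.085 ]
side end_peg [286.2 192.9] 0.65 [0.4766 0.3431 0.085 ]
side end_peg [283.9 235.2] 0.52 [0.4802 0.0768 0.085 ]
side mug_center [268.1 175.9] 0.68 [0.4018 0.5487 0.0535]
side glass_center [282.8 294.9] 0.86 [ 0.4872 -0.1568  0.0635]
0.6 [0.1649086  0.65456591 0.19234047] [1.28841214e-06 1.23105555e-01 9.92393582e-01 2.04375770e-05]
```

Run:
```python
import cv2
a=cv2.imread("pics/top0.png")[130:290,120:440];b=cv2.imread("pics/side0.png")[130:330,180:400]
cv2.imwrite("pics/a.png",cv2.resize(a,None,fx=2.5,fy=2.5,interpolation=2));cv2.imwrite("pics/b.png",cv2.resize(b,None,fx=3,fy=3,interpolation=2))
```

```text
(no output)
```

View pics/a.png

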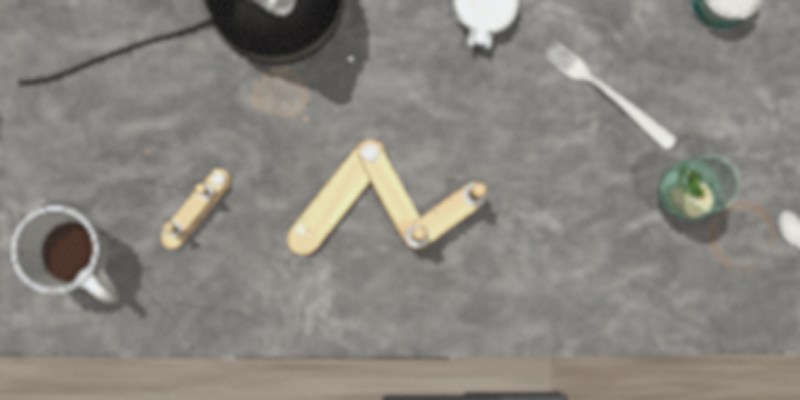

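View pics/b.png

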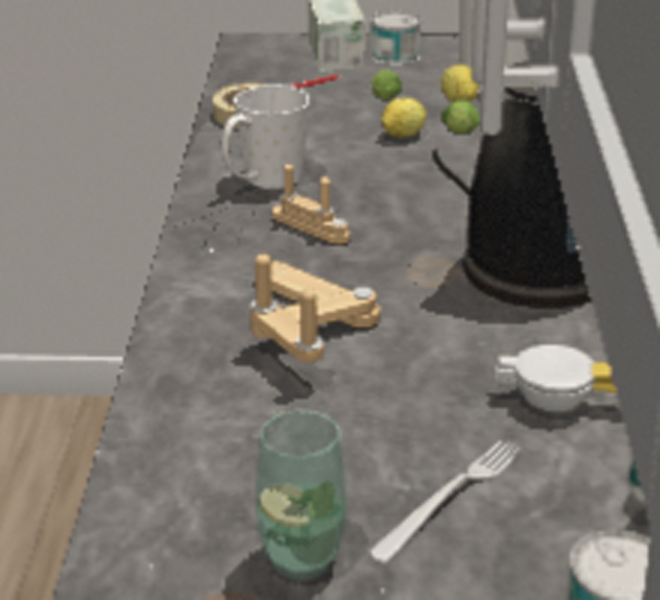

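The top crop shows the real rack with its hinge cap at full-image pixel (268,190), elbow peg at (287,223), end peg at (311,206) and base-bar end at about (241,226). The small rack at (200,213) is the look-alike. The side crop agrees: hinge (302,228), elbow (268,221), end peg (283,234). Next I fit the linkage model to both views.

```bash
cat > fit.py <<'E'
from h import *
from scipy.optimize import least_squares
def proj(p,X):
    T=np.linalg.inv(np.array(p["T"]));r,_=cv2.Rodrigues(T[:3,:3])
    return cv2.projectPoints(np.array(X,float).reshape(-1,1,3),r,T[:3,3],np.array(p["camera_matrix"]),np.array(p["distortion"]))[0][:,0]
def model(v):
    x,y,b,m,e=v; H=np.array([x,y]); u=lambda a:np.array([np.cos(a),np.sin(a)])
    E=H+.11*u(b+m); P=E+.08*u(b+m+np.pi-e)
    return dict(rack_hinge=[*H,.037],elbow_peg=[*E,.085],end_peg=[*P,.085],base=[*(H+.125*u(b)),.018])
def fit(obs,x0):
    f=lambda v:np.concatenate([w*(proj(p,model(v)[n])[0]-uv) for p,n,uv,w in obs])
    s=least_squares(f,x0,loss="soft_l1"); return s
E
python3 - <<'E'
from fit import *
obs=[]
pt,ps=bot.read_camera("top"),bot.read_camera("side")
for p,man in((pt,dict(rack_hinge=(268,190),elbow_peg=(287.2,222.8),end_peg=(311,206))),(ps,dict(rack_hinge=(301.7,227.7),elbow_peg=(267.5,220.7),end_peg=(283,234)))):
    for n,uv in man.items():
        obs.append((p,n,uv,1.))
        c=[r["xy"] for r in bot.tip_of(n,p) if np.hypot(*(np.array(r["xy"])-uv))<8]
        if c: obs.append((p,n,c[0],1.)); print(n,uv,np.round(c[0],1))
obs.append((pt,"base",(241,226),.3))
s=fit(obs,[.525,.21,2.5,1.2,1.4]);print(s.x.round(4),s.cost);print(s.fun.reshape(-1,2).round(1).tolist())
for n,v in model(s.x).items(): print(n,np.round(v,4))
E
```

```text
rack_hinge (268, 190) [268.1 193.9]
elbow_peg (287.2, 222.8) [287.7 222.5]
end_peg (311, 206) [311.6 206.3]
rack_hinge (301.7, 227.7) [302.2 229.5]
elbow_peg (267.5, 220.7) [266.  220.7]
end_peg (283, 234) [283.9 231.3]
[0.5272 0.2056 2.48   1.1503 1.4351] 9.190445407014133
[[0.4, 0.1], [0.3, -3.8], [0.3, 0.2], [-0.2, 0.5], [-0.0, -0.1], [-0.6, -0.4], [-0.5, -0.7], [-1.0, -2.5], [0.3, 0.5], [1.8, 0.5], [-0.1, -1.1], [-1.0, 1.6], [0.2, -0.3]]
rack_hinge [0.5272 0.2056 0.037 ]
elbow_peg [0.4301 0.154  0.085 ]
end_peg [0.4769 0.0891 0.085 ]
base [0.4286 0.2824 0.018 ]
```

>>> jog_arm([
  [0,0,0.05,-25,-27,0,85],
  [0,0,0.15,-65,-70,0,70],
  [0,0,0.25,-107,-115,0,50],
  [0,0,0.35,-150,-160,0,50],
  [0,0,0.45,-192,-206,0,50],
  [0,0,0.55,-235,-252,0,50],
  [0,0,0.62,-278,-298,0,50],
  [0,0,0.68,-320,-343,0,50],
  [0,0,0.7,-362,-388,0,50],
  [0,0,0.7,-400,-430,0,50],
], grip_force=20)

```text
t: 2.25
eef_pos: [0.4487, 0.138, 0.1928]
tool_rot: [0.0, 0.456, 0.89, 0.001]
contact_force: [1.5, 1.1, 0.1]
gripper_width: 0.584
grasp_force: 0.0
```

```bash
cat > plan.py <<'E'
from h import *
from scipy.spatial.transform import Rotation as R
def tool(target,yaw_y=None):
    o=bot.get_obs();w,x,y,z=o["tool_rot"];r=R.from_quat([x,y,z,w]);M=r.as_matrix()
    d=M.T@(np.array(target)-o["eef_pos"]);yaw=np.degrees(np.arctan2(M[1,1],M[0,1]))
    print("t",round(o["t"],2),"pos",np.round(o["eef_pos"],4),"yaw_y",yaw.round(1),"tool shift mm",(d*1e3).round(1),"turn z", None if yaw_y is None else np.radians(-(((yaw_y-yaw)+90)%180-90)).round(3),"tilt",M[:,2].round(3),"q",np.round(o["q"],2))
E
python3 -c "
from plan import *
tool([.477,.089,.192],35.8)"
```

```text
t 2.25 pos [0.4487 0.138  0.1928] yaw_y 35.7 tool shift mm [-56.3  -5.6   0.8] turn z -0.001 tilt [ 0.001  0.001 -1.   ] q [-0.83  0.13  0.44  2.05 -0.07  0.97  0.27]
```

>>> jog_arm([
  [0,0,0,-40,-4,0,50],
  [0,0,0,-57,-6,0,50],
  [0,0,0,-57,-6,30,50],
  [0,0,0,-57,-6,62,50],
])

```text
t: 2.75
eef_pos: [0.4769, 0.0901, 0.1302]
tool_rot: [0.001, 0.456, 0.89, 0.001]
contact_force: [-0.1, -0.2, -0.6]
gripper_width: 0.584
grasp_force: 0.0
```

Run:
```python
from plan import *
from fit import *
tool([.477,.089,.062],35.8)
for c in("top","side"):
    p=bot.read_camera(c);save(p,c+"1")
    if c=="side": s=p["pixels"][150:290,210:350,::-1];cv2.imwrite("pics/c.png",cv2.resize(s,None,fx=4,fy=4,interpolation=2))
```

```text
t 2.75 pos [0.4769 0.0901 0.1302] yaw_y 35.7 tool shift mm [-0.9 -0.7 68.2] turn z -0.002 tilt [ 0.002  0.001 -1.   ] q [-0.71  0.26  0.47  2.09 -0.16  0.83  0.47]
```

View pics/c.png

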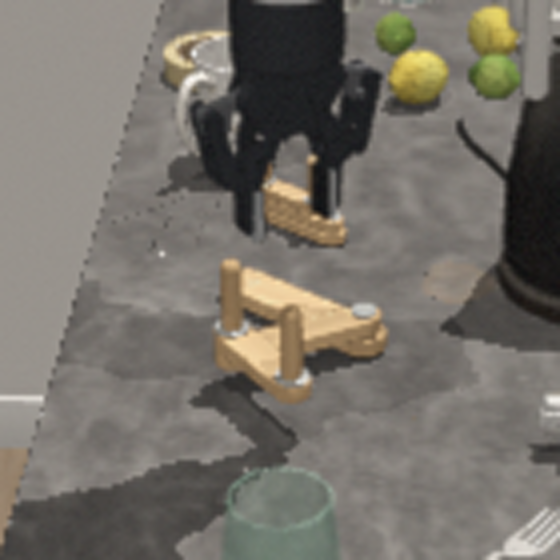

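Run:
```python
from fit import *
p=bot.read_camera("side")
o=bot.get_obs();e=o["eef_pos"]
u=np.array([np.cos(.623),np.sin(.623),0])
for X in (e,e+.025*u,e-.025*u,e+.025*u+[0,0,.007],e-.025*u+[0,0,.007],[.477,.089,.105],[.477,.089,.048],[.4301,.154,.105]): print((4*(proj(p,X)[0]-[210,150])).round(0))
```

```text
[288. 275.]
[319. 265.]
[258. 285.]
[319. 257.]
[257. 276.]
[291. 307.]
[292. 377.]
[231. 261.]
```

Run:
```python
from fit import *
o=bot.get_obs();e=o["eef_pos"];u=np.array([np.cos(.623),np.sin(.623),0])
out=[]
for c,(r,k) in (("side",(190,220)),("top",(170,240))):
    p=bot.read_camera(c);im=p["pixels"][:,:,::-1][r-20:r+80,k:k+100].copy();im=cv2.resize(im,None,fx=4,fy=4,interpolation=2)
    for X,col in ((e,(0,0,255)),(e+.025*u,(0,255,0)),(e-.025*u,(0,255,0)),([.477,.089,.105],(255,0,0))):
        a=4*(proj(p,X)[0]-[k,r-20]); cv2.circle(im,tuple(int(v) for v in a),3,col,-1)
    out.append(im)
cv2.imwrite("pics/d.png",np.hstack(out))
```

```text
(no output)
```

View pics/d.png

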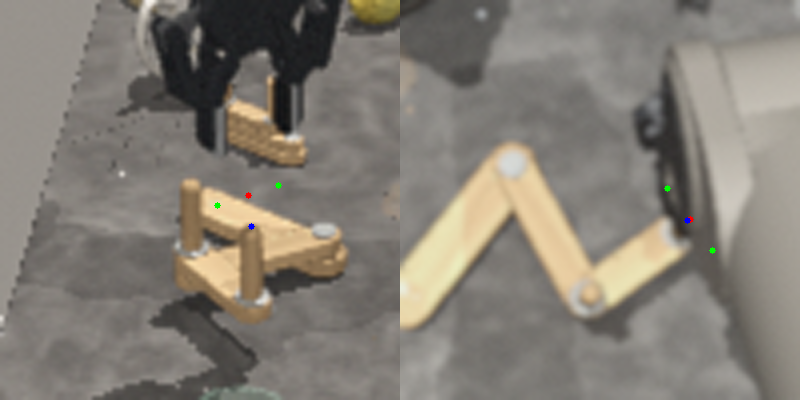

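The blue dot sits on the end peg's top, so the model matches. The fingers straddle the peg, but their tips show about 35–40 mm higher in the side view, at crop (213,150), than the reported TCP suggests. I'll descend carefully and check again.

>>> jog_arm([
  [0,0,0,-1,0,15,50],
  [0,0,0,-1,0,30,50],
  [0,0,0,-1,0,30,50],
])

```text
t: 3.38
eef_pos: [0.4756, 0.0889, 0.099]
tool_rot: [-0.001, 0.456, 0.89, -0.001]
contact_force: [-0.1, -0.1, 0.1]
gripper_width: 0.587
grasp_force: 0.0
```

```bash
cat > look.py <<'E'
import sys
from fit import *
o=bot.get_obs();e=o["eef_pos"];print(o["t"],e,o["gripper_width"],o["contact_force"])
w,x,y,z=o["tool_rot"];u=np.array([2*(x*y-w*z),1-2*(x*x+z*z),2*(y*z+w*x)]);g=.0427*o["gripper_width"]
out=[]
for c,(r,k) in (("side",(170,220)),("top",(150,220))):
    p=bot.read_camera(c);im=cv2.resize(p["pixels"][r:r+100,k:k+100,::-1],None,fx=4,fy=4,interpolation=2)
    for X,col in ((e,(0,0,255)),(e+g*u,(0,255,0)),(e-g*u,(0,255,0))):
        a=4*(proj(p,X)[0]-[k,r]); cv2.circle(im,tuple(int(v) for v in a),3,col,-1)
    out.append(im)
cv2.imwrite(f"pics/{sys.argv[1]}.png",np.hstack(out))
E
python3 look.py e
```

```text
3.375 [0.47558136 0.08894961 0.09897536] 0.5867798988110784 [-0.10131797 -0.08484157  0.14081443]
```

View pics/e.png

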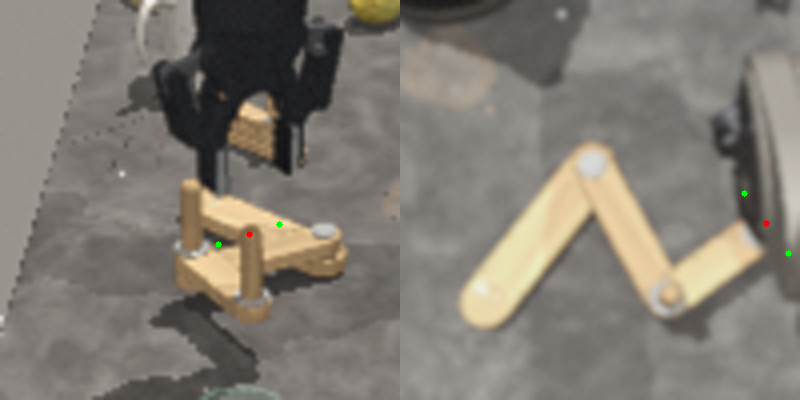

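The tips still show about 40 mm above the reported TCP, and the lateral position matches. No contact force so far, so I'll keep going down in small steps.

>>> jog_arm([
  [0,0,0,-1,0,13,50],
  [0,0,0,-1,0,25,50],
  [0,0,0,-1,0,37,50],
  [0,0,0,-1,0,37,50],
])

```text
t: 3.98
eef_pos: [0.4763, 0.0881, 0.0621]
tool_rot: [-0.001, 0.456, 0.89, -0.001]
contact_force: [-0.1, 0.0, 0.1]
gripper_width: 0.584
grasp_force: 0.0
```

```bash
python3 look.py f
```

```text
3.975 [0.47634923 0.0881384  0.06209401] 0.5835767608718495 [-0.13446973  0.01768066  0.06509792]
```

View pics/f.png

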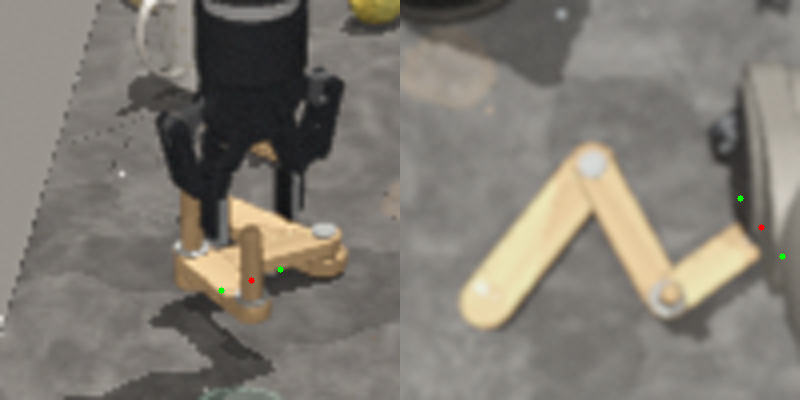

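The peg now stands between the fingers, with its top at crop (251,230) and the finger tips at (217,240) and (288,215). Even if the reported TCP were exact, 25 mm more is still clear of the bar and palm, so I'll descend and pinch.

>>> jog_arm([
  [0,0,0,-1,0,12,50],
  [0,0,0,-1,0,23,50],
  [0,0,0,-1,0,23,30],
  [0,0,0,-1,0,23,12],
  [0,0,0,-1,0,23,12],
  [0,0,0,-1,0,23,12],
], grip_force=20)

```text
t: 4.82
eef_pos: [0.4779, 0.0876, 0.0403]
tool_rot: [0.0, 0.456, 0.89, -0.0]
contact_force: [0.5, -0.5, -2.3]
gripper_width: 0.175
grasp_force: 21.2
```

```bash
python3 look.py g
python3 - <<'E'
from fit import *
# arc rows: end peg about elbow, from current, in tool frame at start; tool yaw follows
import math
E_=np.array([.4301,.154]);a0=math.radians(-54.2)
for i in range(0,11):
    d=math.radians(82.2+2)*i/10; th=a0+d
    P=E_+.08*np.array([math.cos(th),math.sin(th)])-(E_+.08*np.array([math.cos(a0),math.sin(a0)]))
    ya=a0+math.pi/2; y=np.array([math.cos(ya),math.sin(ya)]); x=np.array([-y[1],y[0]])  # z down
    print(i,round(-d,3),(1e3*np.array([P@x,P@y])).round(1))
o=bot.get_obs();w,x,y,z=o["tool_rot"];print("toolx",1-2*(y*y+z*z),2*(x*y+w*z))
E
```

```text
4.825 [0.4778699  0.08756599 0.04034534] 0.1753533624737266 [ 0.52967546 -0.51820069 -2.25667629]
0 -0.0 [0. 0.]
1 -0.147 [ 0.9 11.7]
2 -0.294 [ 3.4 23.2]
3 -0.441 [ 7.6 34.1]
4 -0.588 [13.4 44.4]
5 -0.735 [20.6 53.6]
6 -0.882 [29.1 61.7]
7 -1.029 [38.7 68.5]
8 -1.176 [49.2 73.8]
9 -1.323 [60.3 77.5]
10 -1.47 [71.9 79.6]
toolx -0.5842239998391658 0.8115924580726104
```

View pics/g.png

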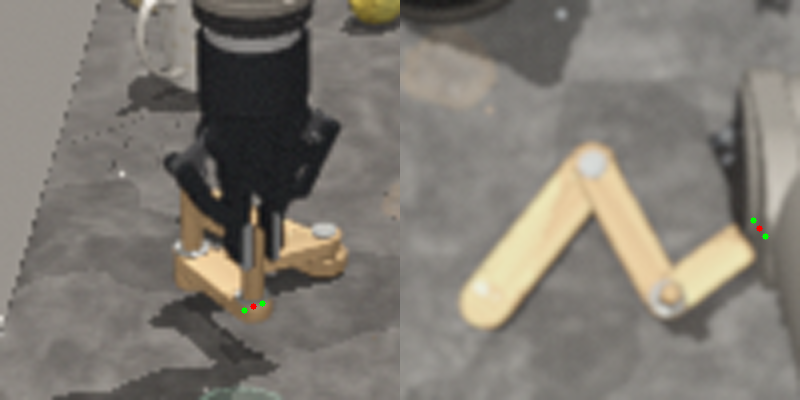

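The peg is pinched: width 0.175 is about 15 mm, at 21 N. Now I swing the end bar along its arc.

>>> jog_arm([
  [0,0,-0.147,1,12,0,12],
  [0,0,-0.294,3.5,23,0,12],
  [0,0,-0.441,7.5,34,0,12],
  [0,0,-0.588,13.5,44.5,0,12],
  [0,0,-0.735,20.5,53.5,0,12],
  [0,0,-0.882,29,61.5,0,12],
  [0,0,-1.029,38.5,68.5,0,12],
  [0,0,-1.176,49,74,0,12],
  [0,0,-1.323,60.5,77.5,0,12],
  [0,0,-1.44,70,79.5,0,12],
])

```text
t: 6.18
eef_pos: [0.5019, 0.1926, 0.0404]
tool_rot: [0.001, -0.246, 0.969, 0.001]
contact_force: [1.4, 2.7, -3.7]
gripper_width: 0.177
grasp_force: 21.0
```

```bash
python3 look.py i; python3 -c "
from plan import *
tool([.5007,.1915,.04],118)"
```

```text
6.175 [0.50190233 0.1926219  0.04036519] 0.17725011994664439 [ 1.42666261  2.71429192 -3.71292725]
t 6.28 pos [0.5015 0.1932 0.0404] yaw_y 118.4 tool shift mm [ 1.5 -1.1  0.4] turn z 0.007 tilt [ 0.001  0.002 -1.   ] q [-0.49  0.45  0.01  2.01 -0.01  0.68  1.59]
```

View pics/i.png

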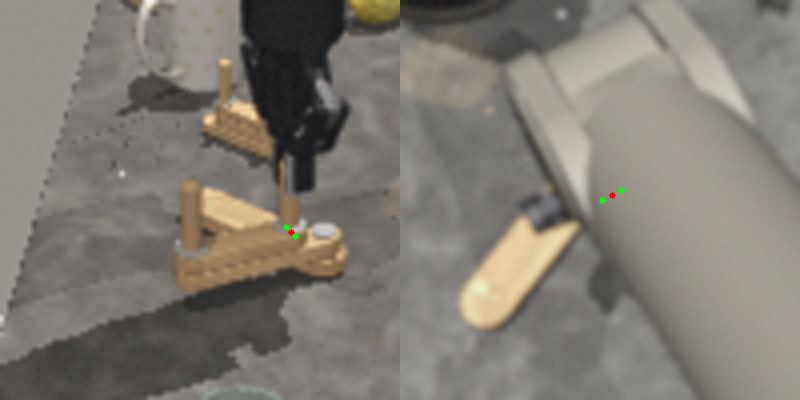

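The end bar now lies along the middle bar, with the end peg at side crop (288,205) beside the hinge cap. I'll nudge it into the stop, release and rise.

>>> jog_arm([
  [0,0,0,0,2,0,12],
  [0,0,0,0,4,0,12],
  [0,0,0,0,4,0,12],
  [0,0,0,0,0,0,30],
  [0,0,0,0,0,0,50],
  [0,0,0,0,0,0,50],
  [0,0,0,0,0,-25,50],
  [0,0,0,0,0,-60,50],
  [0,0,0,0,0,-75,50],
  [0,0,0,0,0,-75,50],
])

```text
t: 7.52
eef_pos: [0.502, 0.1912, 0.116]
tool_rot: [0.001, -0.244, 0.97, 0.0]
contact_force: [-0.3, -0.1, 0.5]
gripper_width: 0.586
grasp_force: 0.0
```

Run:
```python
from fit import *
from plan import tool
obs=[];g=model([.5272,.2056,2.48,1.1503,0.03])
for c in("top","side"):
    p=bot.read_camera(c)
    for n in("rack_hinge","elbow_peg","end_peg"):
        uv=proj(p,g[n])[0]
        for r in bot.tip_of(n,p)[:3]:
            d=np.array(r["xy"])-uv
            if np.hypot(*d)<10: obs.append((p,n,np.array(r["xy"]),1.));print(c,n,round(r["score"],2),d.round(1));break
v0=np.array([.5272,.2056,2.48])
f=lambda v:np.concatenate([proj(p,model([*v0,*v])[n])[0]-uv for p,n,uv,w in obs if n!="rack_hinge"])
s=least_squares(f,[1.15,.03],loss="soft_l1");print(s.x);E=model([*v0,*s.x])["elbow_peg"];print(E)
tool([E[0],E[1],.115],np.degrees(2.48+s.x[0]-np.pi/2))
```

```text
top rack_hinge 0.84 [-0.3  1.2]
side rack_hinge 0.57 [-2.3  1.2]
side elbow_peg 0.77 [-0.4  0.2]
side end_peg 0.8 [0.9 0.8]
[1.14544859 0.10648111]
[np.float64(0.4298271483910743), np.float64(0.15442844765354363), 0.085]
t 7.92 pos [0.5011 0.1907 0.1146] yaw_y 118.3 tool shift mm [80.   1.8 -0.3] turn z 0.009 tilt [-0.001 -0.001 -1.   ] q [-0.5   0.34  0.02  1.96 -0.01  0.84  1.59]
```

>>> jog_arm([
  [0,0,0,30,1,0,50],
  [0,0,0,70,2,0,50],
  [0,0,0,80,2,0,50],
  [0,0,0,80,2,25,50],
  [0,0,0,80,2,55,50],
  [0,0,0,80,2,75,50],
  [0,0,0,80,2,75,50],
  [0,0,0,80,2,75,12],
  [0,0,0,80,2,75,12],
  [0,0,0,80,2,75,12],
])

```text
t: 9.18
eef_pos: [0.431, 0.1553, 0.0412]
tool_rot: [0.001, -0.244, 0.97, 0.0]
contact_force: [0.1, 0.7, 4.4]
gripper_width: 0.175
grasp_force: 21.3
```

```bash
python3 look.py j
python3 - <<'E'
from fit import *
import math
o=bot.get_obs();w,x,y,z=o["tool_rot"]
X=np.array([1-2*(y*y+z*z),2*(x*y+w*z)]);Y=np.array([2*(x*y-w*z),1-2*(x*x+z*z)])
print(o["eef_pos"],o["gripper_width"],o["grasp_force"],o["contact_force"],X,Y)
H=np.array([.5272,.2056]);a0=2.48+1.147
for i in range(11):
    d=1.147*i/10+.0;P=.11*(np.array([math.cos(a0-d),math.sin(a0-d)])-np.array([math.cos(a0),math.sin(a0)]))
    print(i,round(d,3),(1e3*np.array([P@X,P@Y])).round(1))
E
```

```text
9.175 [0.43097641 0.15531539 0.0411866 ] 0.1753506381662294 [0.14245592 0.66148921 4.38502269]
[0.43094816 0.15530253 0.04113942] 0.1767699895072409 21.560267253080383 [-0.28450905  0.68413496  7.05589219] [-0.88080192 -0.4734806 ] [-0.47348166  0.88080367]
0 0.0 [0. 0.]
1 0.115 [-0.8 12.6]
2 0.229 [-3.1 25. ]
3 0.344 [-6.7 37.1]
4 0.459 [-11.8  48.6]
5 0.574 [-18.1  59.5]
6 0.688 [-25.6  69.7]
7 0.803 [-34.2  78.9]
8 0.918 [-43.8  87. ]
9 1.032 [-54.3  94. ]
10 1.147 [-65.5  99.8]
```

View pics/j.png

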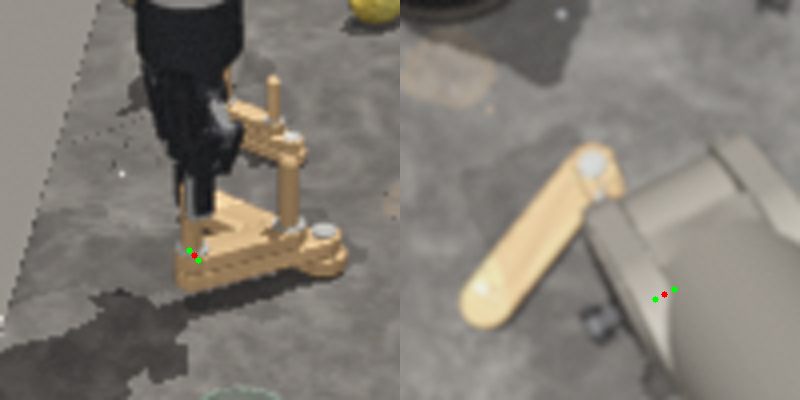

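The elbow peg is pinched at side crop (195,215), with a width of about 15 mm. Now I swing the middle bar home clockwise.

>>> jog_arm([
  [0,0,0.115,-1,12.5,-1,12],
  [0,0,0.229,-3,25,-1,12],
  [0,0,0.344,-6.5,37,-1,12],
  [0,0,0.459,-12,48.5,-1,12],
  [0,0,0.574,-18,59.5,-1,12],
  [0,0,0.688,-25.5,69.5,-1,12],
  [0,0,0.803,-34,79,-1,12],
  [0,0,0.918,-44,87,-1,12],
  [0,0,1.032,-54.5,94,-1,12],
  [0,0,1.1,-61,97.5,-1,12],
])

```text
t: 10.52
eef_pos: [0.437, 0.2689, 0.0412]
tool_rot: [-0.001, 0.3, 0.954, -0.001]
contact_force: [-2.8, -2.9, 4.2]
gripper_width: 0.179
grasp_force: 21.4
```

```bash
python3 -c "
from plan import *
tool([.4404,.2732,.04],52)
print(bot.get_obs()['contact_force'])"
```

```text
t 10.53 pos [0.437  0.2689 0.0412] yaw_y 55.1 tool shift mm [-0.3  5.5  1.2] turn z 0.053 tilt [-0.002 -0.002 -1.   ] q [-0.89  0.43  0.27  2.08 -0.18  0.66  0.46]
[-2.76162597 -2.85684142  4.15457386]
```

>>> jog_arm([
  [0,0,0.03,0,4,0,12],
  [0,0,0.05,0,6,0,12],
  [0,0,0.05,0,8,0,12],
  [0,0,0.05,0,8,0,12],
])

```text
t: 11.02
eef_pos: [0.4405, 0.2738, 0.0411]
tool_rot: [-0.001, 0.323, 0.946, -0.002]
contact_force: [-6.7, -7.9, 10.2]
gripper_width: 0.178
grasp_force: 22.1
```

```bash
python3 -c "
from plan import *
tool([.4404,.2732,.04],52)
print(bot.get_obs()['contact_force'])"
```

```text
t 11.03 pos [0.4405 0.2738 0.0411] yaw_y 52.3 tool shift mm [-0.3 -0.5  1.1] turn z 0.005 tilt [-0.004 -0.003 -1.   ] q [-0.9   0.44  0.28  2.06 -0.19  0.66  0.42]
[-6.74453271 -7.89041313 10.2497514 ]
```

Force rose to about 10 N, so the bar is at its stop, and the position matches the folded pose. Releasing and rising.

>>> jog_arm([
  [0,0,0,0,-1,0,12],
  [0,0,0,0,-1,0,30],
  [0,0,0,0,-1,0,50],
  [0,0,0,0,-1,0,50],
  [0,0,0,0,-1,-30,50],
  [0,0,0,0,-1,-80,50],
  [0,0,0,0,-1,-130,50],
  [0,0,0,0,-1,-180,50],
  [0,0,0,0,-1,-200,50],
])

```text
t: 12.15
eef_pos: [0.443, 0.2764, 0.2446]
tool_rot: [0.001, 0.322, 0.947, 0.002]
contact_force: [-0.7, -0.0, -0.8]
gripper_width: 0.584
grasp_force: 0.0
```

>>> jog_arm([
  [0,0,0,20,-30,0,50],
  [0,0,0,60,-80,0,50],
  [0,0,0,90,-130,0,50],
  [0,0,0,110,-180,0,50],
  [0,0,0,110,-190,0,50],
  [0,0,0,110,-190,0,50],
])

```text
t: 12.9
eef_pos: [0.2389, 0.1923, 0.2417]
tool_rot: [0.0, 0.323, 0.947, 0.001]
contact_force: [0.1, 0.5, 0.5]
gripper_width: 0.587
grasp_force: 0.0
```

Run:
```python
from fit import *
o=bot.get_obs();print(o["eef_pos"],o["contact_force"])
out=[]
g=model([.5272,.2056,2.48,0,0])
for c,(r,k) in (("side",(170,220)),("top",(150,190))):
    p=bot.read_camera(c)
    for n in("elbow_peg","end_peg","mug_center","glass_center"):
        print(c,n,[(np.round(q["xy"],1),round(q["score"],2)) for q in bot.tip_of(n,p)[:2]],proj(p,g[n])[0].round(1) if n in g else "")
    im=cv2.resize(p["pixels"][r:r+100,k:k+100,::-1],None,fx=4,fy=4,interpolation=2)
    out.append(im)
cv2.imwrite("pics/k.png",np.hstack(out))
```

```text
[0.23892831 0.19233619 0.24174392] [0.10988378 0.54203097 0.51019514]
side elbow_peg [(array([274.9, 185.9]), 0.51)] [273.8 202.5]
side end_peg [(array([293.4, 210.6]), 0.63), (array([289.4, 192.7]), 0.41)] [293.6 210.2]
side mug_center [(array([267.8, 177.6]), 0.62)] 
side glass_center [(array([277.9, 296. ]), 0.75), (array([274.4, 201.4]), 0.64)] 
top elbow_peg [(array([188. , 219.8]), 0.73), (array([242.2, 219.3]), 0.56)] [243.8 219.2]
top end_peg [(array([259.6, 199.7]), 0.64), (array([199.4, 204.3]), 0.46)] [261.8 196.3]
top mug_center [(array([154.6, 233.8]), 0.78)] 
top glass_center [(array([395.1, 207.5]), 0.62)]
```

View pics/k.png

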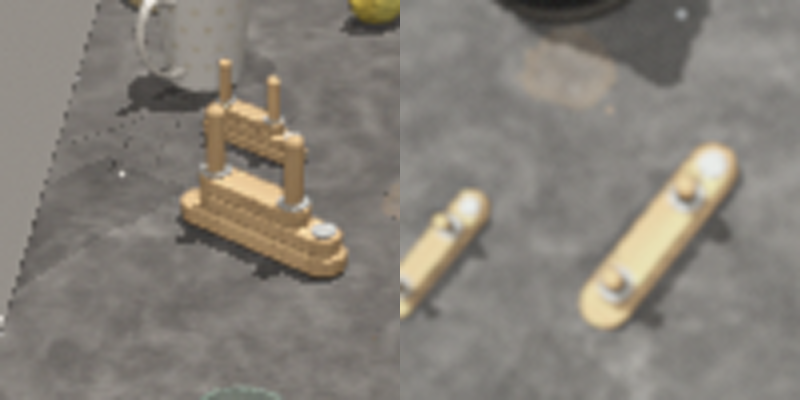

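Both views show all three bars in one straight packet, with the pegs at side crop (215,140) and (293,165) and top crop (612,285) and (685,190). The mug and glass haven't moved and the arm is clear, so I'm handing in.

```bash
python3 -c "
from station import bot
print(bot.hand_in())"
```

```text
the job is handed in; nothing more can be done
None
```

The rack is folded in the required order, end bar first and then the middle bar, and let go; mug and glass still stand in place, and the job is handed in (no verdict was shown).

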